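Put the right glass panel on the foyer easel

TASK

Clear the red umbrella clip off the display easel and leave it in the smoked-glass dish. Then slide the glass panel that just fits between the easel's brass end cheeks straight up out of the slotted rack by its top edge, and leave it standing on the easel's ledge, down flat between the cheeks and leaning back against the uprights. Leave the other two panels in the rack and do not knock or shove anything else on the credenza.

Things in the scene. Friction and masses are not known exactly. Their poses are not given: they have to be found in the camera images.
- rack: fixed dark-walnut slotted rack, 146 (x) x 134 (y) x 66 high; origin at the centre of its underside. Three vertical slots across its y, centred at x = -46, 0 and +46, each 11 wide (x), 118 long (y), 60 deep, slot floor 6 above the underside; one panel stands in each slot
- panel_narrow: frosted sea-green glass panel, 76 wide (its y) x 8 thick (its x) x 125 high (its z), all edges bare; origin at the centre of its underside (lower edge). Stands in one of the rack's slots (which one varies), 65 mm showing above the rack
- panel_middle: frosted sea-green glass panel, 90 wide (its y) x 8 thick (its x) x 125 high (its z), all edges bare; origin at the centre of its underside (lower edge). Stands in one of the rack's slots (which one varies), 65 mm showing above the rack. The one that just fits the easel
- panel_wide: frosted sea-green glass panel, 104 wide (its y) x 8 thick (its x) x 125 high (its z), all edges bare; origin at the centre of its underside (lower edge). Stands in one of the rack's slots (which one varies), 65 mm showing above the rack
- easel: fixed walnut and brass display easel, base 100 (x) x 130 (y) x 10; origin: centre of underside. Open front faces its own +x; it leans 0.30 rad back to its -x. Along the lean, above the ledge: back bar 28 high; two back uprights 72 high at |y| = 33 to 49 (66 free between); brass lip 10 high, 16 in front of the backrest; brass end cheeks 24 high, 98 clear between them
- seat (a point): point on the easel's ledge where the centre of the panel's underside lies when it is home: midway between the cheeks, 4 mm in front of the backrest, on the ledge. Axes are the easel's (not leaning); in them the backrest runs up along (-0.296, 0, 0.955), its outward normal is (0.955, 0, 0.296), and the ledge is square to the backrest
- clip: red plastic umbrella-handle clip, 12 thick (its x) x 28 wide (its y) x 56 high (its z): a solid grip block in the upper 30, two prongs below; origin at the centre of its underside. Starts on the easel's ledge leaning against the low back bar, in the gap between the uprights
- clip_mid (a point): centre of the red clip, 28 above its underside
- dish: loose heavy smoked-glass bowl-shaped catchall dish, rim radius 72, 30 high, wall and floor about 5 thick; origin at the centre of its underside
- vase: white ceramic bud vase, 140 high, 62 across at the belly, loose; origin at the centre of its underside; leave alone
- key_a: steel house key lying flat, 60 x 24 x 4, leave alone
- key_b: the other such key, leave alone
- oak_box: fixed matte-oak flip-top box, shut, 120 (x) x 170 (y) x 70 high, with a small brass knob on its lid to about 105 high; leave alone
- glasses_case: dark-blue spectacle case, 65 (x) x 165 (y) x 45 high, loose, leave alone
- candle: amber glass candle jar with brass cap, 70 across, 85 high, loose, leave alone

How it is judged:
By the outcome, as a careful person would: the job done as asked, in the order asked, and still so for the second after the job is handed in, with the robot touching nothing.
It also fails if it takes over 54 s, if anything falls off the work surface, if the arm or the gripper's body presses on something with over 40 N, if the wrist force passes 120 N, or if a joint passes its speed limit or range.

ROBOT

A 6-joint arm with a two-finger parallel gripper is mounted at the origin on the work surface. World frame = base frame: x ahead of the robot, y to its left, z up, the work surface at z = 0. Lengths are in m, angles in degrees, forces in N, time in s.
With the tool pointing down it reaches from about 0.25 to 0.725 m from the base axis. Payload 9.7 kg.
Tool frame: the origin (TCP) lies between the finger pads; the fingertips stand bot.tcp_to_tips ahead of it and the grasp point (between the pads) lies 2 mm behind it (bot.tcp_to_tips is the distance from the TCP to the fingertips, in m); z points along the fingers, y is the line along which they close (so a half turn about z gives the same grasp; the last joint's range is limited). The gripper opens to 85 mm and grips with 20 to 120 N. Pads are 22 mm wide; open, the fingers measure 114 mm over their backs; the gripper's body (76 mm by 85 mm) begins 54 mm behind the grasp point. The pads swing forward as they close: fully open they stand 13 mm farther back than shut.
Start: joints at [76.891, 4.979, 10.078, 95.1, 0, 90], TCP at [0.125, 0.536, 0.248] pointing down, gripper open.
Joint ranges: [-179.16, 179.16], [-48.56, 103.87], [-65.8, 70.77], [-126.05, 130.52], [-82.76, 87.17], [-180, 180]. Speed limits (degrees/s): [127.2, 127.2, 147.25, 180, 180, 180].

INTERFACE

Orientations are given as [roll, pitch, yaw] about the fixed x, y, z axes, in that order (R = Rz(yaw) Ry(pitch) Rx(roll)).
In Python, from workcell import sensors, camera, camera_params, bot gives the robot as it stands.
- The arm moves only by the tool apply_moves, never from a script. Its argument "motion" is a list of rows, each an object with "jaw": the opening, from -1 (shut) to 1 (fully open); "xyz": the shift along the tool's x, y, z in mm, a list of three; "twist": the turn about the tool's z in rad. A call has 1 to 5 rows; each row is the pose to reach, as a shift and turn from the pose commanded when the call began, along the tool's axes at that moment; what a row does not reach only later rows make up. A row lasts 1/8 s, in which the tool goes at most 62.5 mm and 10.7 degrees, less where a joint would pass 70% of its speed; a pose out of reach is approached as far as the arm can. A call with a gripper value outside its range is refused whole. The fingers move at their own pace and stop on an object; "grip_force" is the grip in N (left out, the last holds). Time passes only in rows, so rows that repeat a pose let the fingers close. It gives the time, the measured TCP pose, the force, the opening and the grip force at its end, in the units of the state.
- sensors.get_obs(): the state, without advancing time (a new reading comes with each control period).
- camera(name): name is "scene" or "top" or "wrist"; returns (picture, depth): 420x560x3 uint8, red, green, blue; 420x560 float32, m along the optical axis (not along the pixel's ray), 0 where there is no reading.
- camera_params(name): a dict with "mtx" (3x3 intrinsics, pixels), "rvec" (rotation vector, rad) and "tvec" (3), from world to camera coordinates, as OpenCV has them. Camera axes: x right, y down, z forward; pixel columns grow to the right and rows downward; lengths in m; the calibration is good to about 2 mm. A picture is of the moment at which its call begins: read the wrist's pose just before it. camera_params takes no time and is no camera call; for the wrist camera it gives the pose at the moment of the call.
- bot.job_done(): hands the job in; it is judged then, once.
The state is a dict: "time": time; "q": joint angles; "qd": joint speeds; "joint_efforts": joint torques, N m; "ee_pos": TCP position; "tcp_rot": TCP orientation; "wrist_force": force on the tool from outside, world axes, zero at the start; "torque": the same for the moment, N m; "opening": finger opening in m; "grasp_force": force on a finger pad.
Only numpy, scipy, OpenCV 4.12 (cv2) and the standard library are available. Lean on these libraries where they do the work, as an engineer would, in place of code of your own. Each camera call takes 0.05 s, during which the arm holds its last target. There are 200 camera calls.

## Working session

There is one attempt and no reset: what is moved stays moved. The work goes in short steps, Python scripts to look and compute and a tool call to move; the robot and the scene stay as the last step left them, time stands still between calls to the robot, and variables do not carry over. Pictures are saved under pics/ and viewed, at most 10 in all, crops included, and the job is handed in when it is done.

Besides the shell and the picture viewer there is one more tool, called after ">>>" as name(argument=value, ...) on one line, values as JSON. apply_moves: Moves the arm, as the interface text tells. Its arguments: {"type":"object","properties":{"motion":{"type":"array","items":{"type":"object","properties":{"jaw":{"type":"number"},"xyz":{"type":"array","items":{"type":"number"}},"twist":{"type":"number"}}}},"grip_force":{"type":"number"}},"required":["motion"]}

```bash
ls; mkdir -p pics; cat > h.py <<'E'
import numpy as np, cv2
from workcell import sensors, camera, camera_params, bot
def cloud(name):
    p=camera_params(name); im,d=camera(name)
    K=np.array(p["mtx"]);R=cv2.Rodrigues(np.array(p["rvec"],float))[0];t=np.array(p["tvec"],float).ravel()
    v,u=np.mgrid[:d.shape[0],:d.shape[1]]
    c=np.stack([(u-K[0,2])/K[0,0]*d,(v-K[1,2])/K[1,1]*d,d],-1)
    w=(c-t)@R; w[d==0]=np.nan
    return im,w
E
python3 - <<'E'
from h import *
print(sensors.get_obs(), bot.tcp_to_tips)
for n in("scene","top"):
    im,w=cloud(n); cv2.imwrite(f"pics/{n}0.png",im[...,::-1]); np.savez(f"{n}0.npz",im=im,w=w)
E
```

```text
pics
{'time': 0.0, 'q': array([7.68910119e+01, 5.01040689e+00, 1.00318955e+01, 9.50996329e+01,
       5.07679363e-04, 9.00006840e+01]), 'qd': array([ 0.05714179,  0.04001797,  0.08329559,  0.01105734, -0.00490188,
       -0.00242242]), 'joint_efforts': array([-2.02882962e-03, -5.20390463e+01,  4.64801931e+01,  1.63110526e-02,
       -2.15892840e-05,  3.09223090e-06]), 'ee_pos': array([0.12468932, 0.5354504 , 0.2475668 ]), 'tcp_rot': array([-1.79921856e+02, -5.06745979e-04,  1.66890327e+02]), 'wrist_force': array([ 0.62062693, -0.61638235,  0.51228346]), 'torque': array([-0.01175967,  0.01372259,  0.01853093]), 'grasp_force': 0.0, 'opening': 0.08549178766069812} 0.017
```

View pics/scene0.png

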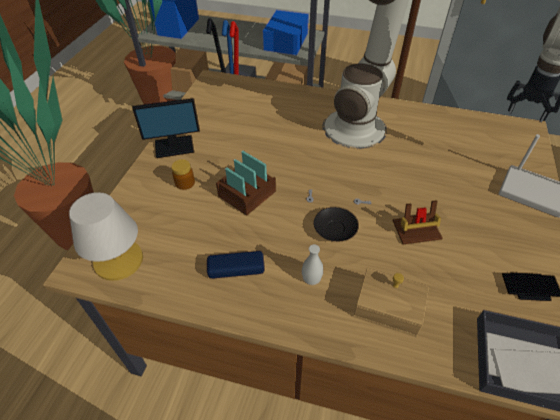

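View pics/top0.png

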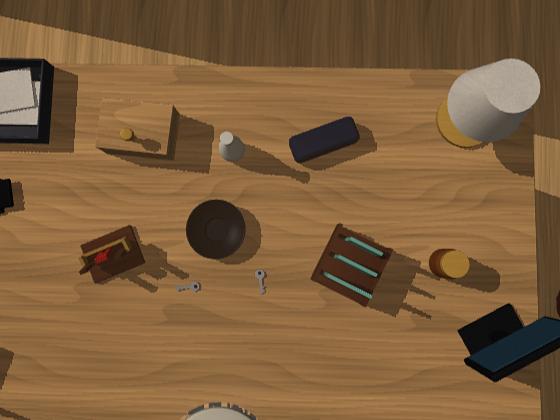

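The scene shows the rack with three panels (245,185), the dish (336,223), and the easel with the red clip (420,220). In the top view the rack is at (353,265), the dish at (216,229), the easel at (112,254), and the keys at (190,287) and (261,280).

```bash
python3 - <<'E'
from h import *
for n in("scene","top"):
    f=np.load(n+"0.npz"); im=f["im"].astype(int); w=f["w"]; r,g,b=im[...,0],im[...,1],im[...,2]
    x,y,z=w[...,0],w[...,1],w[...,2]
    print(n)
    if n=="top":
        for (u,v) in [(216,229),(112,254),(353,265),(190,287),(261,280),(230,148),(325,140),(450,263),(135,130)]: print((u,v),w[v,u].round(3))
    def lab(m,tag,mn=6):
        k,l,s,c=cv2.connectedComponentsWithStats(m.astype(np.uint8))
        for i in range(1,k):
            if s[i,4]>=mn:
                P=w[l==i]; mu=P.mean(0); q=P[:,:2]-np.median(P[:,:2],0); e,V=np.linalg.eigh(np.cov(q.T))
                a=V[:,1]; pr=q@a
                print(tag,s[i,4],c[i].round(),P.mean(0).round(4),P.min(0).round(3),P.max(0).round(3),"ang",np.degrees(np.arctan2(a[1],a[0])).round(1),"len",np.ptp(pr).round(4))
    ok=(x>.1)&(x<.8)&(abs(y)<.6)
    lab(ok&(r>130)&(g<60)&(b<60)&(z>.01),"red")
    lab(ok&(g>r+25)&(b>r+15)&(z>.12),"glassTop")
    # rack top
    lab(ok&(z>.06)&(z<.072)&(y<-.1)&(x<.6),"racktop",100)
    lab(ok&(z>.004)&(z<.016)&(y>.15)&(x<.5)&(r>g+10)&(r<140),"easelbase",40)
    lab(ok&(r>110)&(g>80)&(b<70)&(z>.02)&(z<.09)&(x<.45),"brass")
    m=ok&(z>.022)&(z<.035)&(abs(x-.42)<.12)&(y<.13)&(y>-.1)&(r<90); P=w[m]; 
    if len(P):
        A=np.c_[2*P[:,:2],np.ones(len(P))]; s=np.linalg.lstsq(A,(P[:,:2]**2).sum(1),rcond=None)[0]; print("dish",len(P),s[:2],np.sqrt(s[2]+s[0]**2+s[1]**2),P.min(0),P.max(0))
E
```

```text
scene
red 94 [421. 215.] [0.4719 0.2734 0.0742] [0.457 0.258 0.051] [0.486 0.289 0.095] ang 109.5 len 0.0298
glassTop 265 [185. 112.] [ 0.2767 -0.5761  0.1559] [ 0.257 -0.6    0.12 ] [ 0.296 -0.549  0.194] ang 118.1 len 0.0561
glassTop 87 [253. 159.] [ 0.4207 -0.2783  0.1281] [ 0.394 -0.326  0.12 ] [ 0.443 -0.233  0.135] ang 64.2 len 0.1044
glassTop 95 [245. 167.] [ 0.4641 -0.2913  0.1285] [ 0.443 -0.337  0.12 ] [ 0.483 -0.254  0.136] ang 65.7 len 0.09
glassTop 82 [235. 174.] [ 0.505  -0.3127  0.1284] [ 0.484 -0.348  0.121] [ 0.522 -0.281  0.135] ang 65.6 len 0.0727
racktop 608 [247. 187.] [ 0.4885 -0.2808  0.0665] [ 0.415 -0.386  0.06 ] [ 0.555 -0.205  0.072] ang 113.9 len 0.1945
easelbase 96 [398. 224.] [0.4713 0.2139 0.0109] [0.444 0.198 0.004] [0.5   0.233 0.016] ang -162.2 len 0.0612
easelbase 186 [430. 233.] [0.4848 0.3145 0.0116] [0.451 0.257 0.004] [0.5   0.354 0.016] ang 103.4 len 0.0961
brass 22 [183. 160.] [ 0.445  -0.5211  0.0858] [ 0.438 -0.536  0.083] [ 0.45  -0.503  0.088] ang 85.7 len 0.0333
dish 259 [0.53407452 0.02246463] 0.06207212892294279 [ 0.46517436 -0.04693864
[... 884 characters left out ...]
ng 64.7 len 0.1024
racktop 2747 [352. 265.] [ 0.4572 -0.2954  0.0661] [ 0.364 -0.387  0.06 ] [ 0.551 -0.206  0.072] ang 65.8 len 0.1367
easelbase 210 [ 93. 245.] [0.4884 0.321  0.0104] [0.47  0.278 0.005] [0.5   0.354 0.015] ang 106.3 len 0.0769
easelbase 939 [117. 265.] [0.444  0.2583 0.0104] [0.398 0.195 0.004] [0.499 0.328 0.016] ang 117.5 len 0.1359
brass 19 [ 82. 264.] [0.4459 0.3219 0.0611] [0.441 0.317 0.056] [0.45  0.326 0.065] ang -147.8 len 0.0109
brass 99 [455. 274.] [ 0.4439 -0.5216  0.085 ] [ 0.437 -0.545  0.08 ] [ 0.45  -0.498  0.09 ] ang 89.5 len 0.0472
dish 450 [0.5331221  0.02252499] 0.06417315006705238 [ 0.46330986 -0.04838412  0.02201434] [0.5399471  0.09256577 0.03426267]
```

```bash
python3 - <<'E'
from h import *
a=np.load("scene0.npz")["im"][190:250,385:450]; t=np.load("top0.npz")["im"][215:295,70:155]
A=cv2.resize(a,(400,370),interpolation=3);B=cv2.resize(t,(393,370),interpolation=3)
cv2.imwrite("pics/easel.png",np.hstack([A,B])[...,::-1])
f=np.load("top0.npz");im=f["im"].astype(int);w=f["w"]
m=(im[...,0]<140)&(im[...,0]>im[...,2]+10)&(w[...,2]>.006)&(w[...,2]<.12)&(w[...,0]>.38)&(w[...,0]<.56)&(w[...,1]>.18)&(w[...,1]<.37)
k,l,s,c=cv2.connectedComponentsWithStats(m.astype(np.uint8)); i=1+s[1:,4].argmax()
lo=(l==i)&(w[...,2]<.014)
print(cv2.minAreaRect(w[lo][:,:2].astype(np.float32)*1000), lo.sum())
m=(w[...,2]>.055)&(w[...,2]<.075)&(w[...,1]<-.15)&(w[...,1]>-.45)&(w[...,0]>.33)&(w[...,0]<.6)
print(cv2.minAreaRect(w[m][:,:2].astype(np.float32)*1000))
# fields of easel heights
for n in("top",):
  for v in range(228,284,3): print(v,[ "%3d"%(w[v,u,2]*1000) if w[v,u,2]==w[v,u,2] else "nan" for u in range(76,150,3)])
p=camera_params("wrist");R=cv2.Rodrigues(np.array(p["rvec"],float))[0];print((-R.T@np.array(p["tvec"]).ravel()).round(3),R.round(2),np.array(p["mtx"]).round(0))
E
```

```text
((468.43328857421875, 274.83319091796875), (100.40739440917969, 134.39561462402344), 23.950746536254883) 1384
((458.07366943359375, -296.82427978515625), (134.7974853515625, 145.8013153076172), 64.69998931884766)
228 [' -1', '  2', '  0', ' -1', '  2', '  0', '  0', '  1', ' -2', ' -1', '  0', ' -6', '  0', '  0', '  2', ' -1', ' 15', ' 10', '  9', ' -4', '  5', '  0', '  1', '  0', '  0']
231 ['  0', '  1', ' -1', '  1', '  3', '  2', '  3', ' -3', '  1', '  5', '  0', '  4', ' -1', '  6', ' 11', ' 12', ' 11', ' 11', ' 12', '  2', '  0', '  0', ' -1', ' -1', '  1']
234 ['  2', ' -1', '  2', ' -1', '  0', '  1', '  0', ' -3', '  0', '  0', '  1', '  8', ' 12', '  4', '  6', '  7', ' 10', ' 12', ' 12', '  7', '  1', ' -1', '  0', '  1', '  1']
237 ['  2', '  0', '  0', '  0', ' -4', '  1', ' -2', '  0', '  9', ' 10', ' 10', '  8', ' 10', '  8', ' 13', '  7', ' 40', ' 34', ' 11', '  9', '  4', ' -2', '  2', '  0', '  0']
240 ['  0', '  0', '  0', '  0', '  2', '  2', ' 13', '  7', ' 11', '  7', ' 13', '  8', ' 12', '  9', ' 48', ' 65', ' 64', ' 41', ' 11', '  5', '  2', '  0', '  0', '
[... 1971 characters left out ...]
 ' -3', '  2', '  4']
276 ['  6', '  0', '  5', '  2', '  2', '  0', ' 10', ' 13', ' 10', ' 10', ' 12', ' 10', '  5', '  2', '  1', '  0', '  1', '  2', '  2', ' -1', ' -1', '  1', '  4', '  1', ' -5']
279 ['  1', '  0', ' -3', ' -2', '  1', ' -1', ' 11', ' 10', ' 12', ' 12', '  2', ' -1', ' -2', '  0', '  1', '  0', '  1', ' -1', '  0', '  6', '  0', '  0', '  0', ' -1', '  0']
282 [' -1', ' -3', '  1', '  2', '  1', '  3', ' 13', '  8', '  2', '  2', '  0', ' -2', ' -1', '  0', ' -2', '  0', '  0', '  0', '  0', '  0', '  1', '  0', '  0', '  4', ' -1']
[0.046 0.554 0.374] [[ 0.23  0.97 -0.  ]
 [ 0.93 -0.22  0.31]
 [ 0.3  -0.07 -0.95]] [[344.   0. 282.]
 [  0. 344. 212.]
 [  0.   0.   1.]]
```

View pics/easel.png

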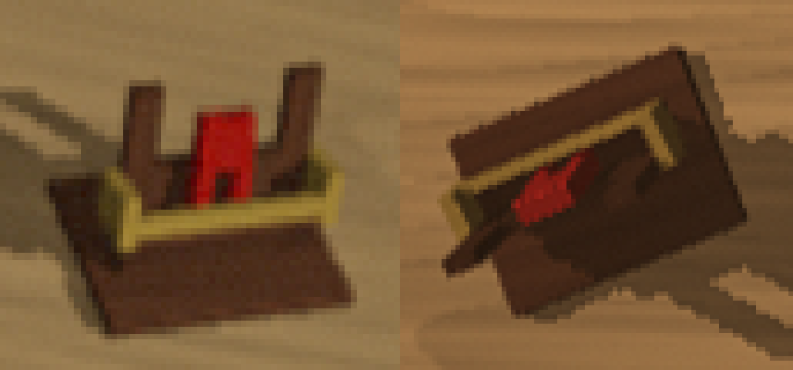

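```bash
cat >> h.py <<'E'
def go(x,y,z,yaw):
    o=sensors.get_obs(); p=np.array(o["ee_pos"]); a=np.radians(o["tcp_rot"][2]); d=(np.array([x,y,z])-p)*1000
    c,s=np.cos(a),np.sin(a); tw=(np.degrees(a)-yaw+180)%360-180
    print("t",round(o["time"],2),"pos",p.round(4),"rot",o["tcp_rot"].round(1),"j6",o["q"][5].round(1),"| xyz",np.round([c*d[0]+s*d[1],s*d[0]-c*d[1],-d[2]],1),"twist",np.radians(tw).round(3))
E
python3 -c "
from h import *
go(.4685,.275,.25,24)"
```

```text
t 0.1 pos [0.1247 0.5355 0.2476] rot [-179.9    0.   166.9] j6 90.0 | xyz [-393.9 -175.7   -2.4] twist 2.494
```

>>> apply_moves(motion=[{"xyz": [-57,-25,0],"twist": 0.18,"jaw": 1},{"xyz": [-114,-50,0],"twist": 0.36,"jaw": 1},{"xyz": [-171,-75,0],"twist": 0.54,"jaw": 1},{"xyz": [-228,-100,0],"twist": 0.72,"jaw": 1},{"xyz": [-285,-127,0],"twist": 0.9,"jaw": 1}])

```text
time: 0.72
ee_pos: [0.3744, 0.3462, 0.248]
tcp_rot: [-180.0, -0.0, 115.0]
wrist_force: [1.2, 0.5, 0.0]
opening: 0.0855
grasp_force: 0.0
```

```bash
python3 -c "
from h import *
go(.4685,.275,.25,24)"
```

```text
t 0.72 pos [0.3744 0.3462 0.248 ] rot [-180.   -0.  115.] j6 107.8 | xyz [-104.3   55.2   -2. ] twist 1.588
```

```bash
python3 -c "
from h import *
go(.4685,.275,.25,204)"
```

```text
t 0.72 pos [0.3744 0.3462 0.248 ] rot [-180.   -0.  115.] j6 107.8 | xyz [-104.3   55.2   -2. ] twist -1.553
```

>>> apply_moves(motion=[{"xyz": [-40,22,0],"twist": -0.18,"jaw": 0},{"xyz": [-80,44,0],"twist": -0.36,"jaw": 0},{"xyz": [-104,55,0],"twist": -0.54,"jaw": 0},{"xyz": [-104,55,0],"twist": -0.72,"jaw": 0},{"xyz": [-104,55,0],"twist": -0.9,"jaw": 0}])

```text
time: 1.35
ee_pos: [0.4675, 0.2767, 0.2477]
tcp_rot: [-180.0, -0.0, 167.2]
wrist_force: [-0.5, 0.1, -0.7]
opening: 0.0429
grasp_force: 0.0
```

>>> apply_moves(motion=[{"xyz": [0,0,0],"twist": -0.18,"jaw": 0},{"xyz": [0,0,0],"twist": -0.36,"jaw": 0},{"xyz": [0,0,0],"twist": -0.54,"jaw": 0},{"xyz": [0,0,0],"twist": -0.65,"jaw": 0},{"xyz": [0,0,0],"twist": -0.65,"jaw": 0}])

```text
time: 1.98
ee_pos: [0.4672, 0.2772, 0.2479]
tcp_rot: [-180.0, -0.0, -155.9]
wrist_force: [0.4, -0.3, 0.3]
opening: 0.0425
grasp_force: 0.0
```

```bash
python3 - <<'E'
from h import *
go(.4685,.275,.25,204)
im,w=cloud("wrist"); cv2.imwrite("pics/w1.png",im[...,::-1]); np.savez("w1.npz",im=im,w=w); print(sensors.get_obs()["opening"])
E
```

```text
t 1.98 pos [0.4672 0.2772 0.2479] rot [-180.    -0.  -155.9] j6 6.6 | xyz [-0.3 -2.5 -2.1] twist 0.001
0.04236389133820605
```

View pics/w1.png

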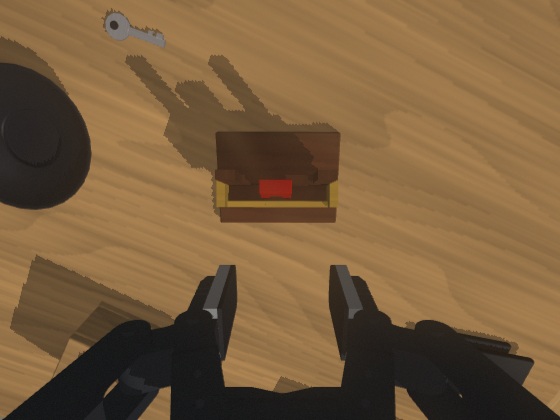

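The wrist picture shows the easel square to the image (base 216–339, rows 131–221). The clip top is at (275,188), the lip at row 204, the cheeks at columns 221 and 334, and the dish at left.

```bash
python3 - <<'E'
from h import *
f=np.load("w1.npz");im=f["im"].astype(int);w=f["w"];r,g,b=im[...,0],im[...,1],im[...,2]
sub=np.zeros(r.shape,bool);sub[120:228,205:350]=1
base=sub&(w[...,2]>.005)&(w[...,2]<.0135)&(r<110)
(c,s,a)=cv2.minAreaRect(w[base][:,:2].astype(np.float32)*1000); print(c,s,a,base.sum())
# edges of base back: line fit on left/right borders
th=np.radians(24)
for th in [np.radians(a if a<45 else a-90)]:
    print("yaw",np.degrees(th)); C=np.array(c)/1000
    ex=np.array([np.cos(th),np.sin(th)]);ey=np.array([-ex[1],ex[0]])
    E=np.stack([(w[...,:2]-C)@ex,(w[...,:2]-C)@ey,w[...,2]],-1)*1000
    red=sub&(r>110)&(g<60)&(b<60); P=E[red]; print("red",red.sum(),P.min(0).round(1),P.max(0).round(1),P.mean(0).round(1)); T=P[P[:,2]>88];print(" top",len(T),T.min(0).round(1),T.max(0).round(1),T.mean(0).round(1))
    br=sub&(r>110)&(g>85)&(b<80)&(w[...,2]>.03); 
    for n,m in(("L",br&(E[...,1]>45)),("R",br&(E[...,1]<-45)),("lip",br&(abs(E[...,1])<44))):
        P=E[m]; print(n,len(P),np.percentile(P,[2,50,98],axis=0).round(1).tolist())
    up=sub&(w[...,2]>.068)&~red; 
    for sgn in(1,-1):
        P=E[up&(E[...,1]*sgn>0)]; print("up",len(P),np.percentile(P,[2,50,98],axis=0).round(1).tolist())
    for col in(240,262,275,300,322): print(col,[tuple(E[v,col].round().astype(int)[[0,2]]) for v in range(140,216,3)])
o=camera_params("wrist")
d=np.zeros(r.shape,bool);d[50:215,0:95]=1; m=d&(w[...,2]>.02)&(w[...,2]<.05)&(r<90); P=w[m]; print(len(P),np.nanmin(P,0),np.nanmax(P,0))
E
```

```text
(469.29034423828125, 273.3346252441406) (99.61016845703125, 129.68528747558594) 23.826881408691406 6690
yaw 23.826881408691406
red 558 [nan nan nan] [nan nan nan] [nan nan nan]
 top 459 [-17.2 -14.6  88.4] [-5.9 12.6 95.7] [-11.7  -1.   91.8]
L 228 [[-9.3, 45.6, 51.4], [3.6, 52.8, 62.2], [16.9, 56.5, 66.9]]
R 289 [[-7.7, -56.1, 43.0], [4.6, -51.3, 61.3], [16.7, -46.5, 66.0]]
lip 537 [[12.6, -42.1, 50.1], [15.2, 0.1, 51.8], [17.8, 42.1, 53.6]]
up 302 [[-28.2, 33.0, 74.7], [-23.0, 39.9, 103.6], [-12.3, 48.8, 106.1]]
up 318 [[-27.9, -48.6, 70.4], [-22.6, -39.1, 103.5], [-11.4, -32.7, 106.1]]
240 [(np.int64(-41), np.int64(11)), (np.int64(-38), np.int64(11)), (np.int64(-35), np.int64(10)), (np.int64(-32), np.int64(11)), (np.int64(-29), np.int64(11)), (np.int64(-26), np.int64(11)), (np.int64(-23), np.int64(11)), (np.int64(-19), np.int64(11)), (np.int64(-16), np.int64(9)), (np.int64(-13), np.int64(10)), (np.int64(-10), np.int64(12)), (np.int64(-7), np.int64(11)), (np.int64(-16), np.int64(71)), (np.int64(-13), np.int64(71)), (np.int64(-11), np.int64(71)), (np.int64(1), np.int64(36)), (np.int
[... 2860 characters left out ...]
p.int64(10)), (np.int64(-23), np.int64(10)), (np.int64(-20), np.int64(11)), (np.int64(-16), np.int64(11)), (np.int64(-13), np.int64(11)), (np.int64(-28), np.int64(103)), (np.int64(-26), np.int64(104)), (np.int64(-24), np.int64(105)), (np.int64(-22), np.int64(107)), (np.int64(-13), np.int64(80)), (np.int64(0), np.int64(39)), (np.int64(3), np.int64(37)), (np.int64(6), np.int64(38)), (np.int64(9), np.int64(40)), (np.int64(12), np.int64(40)), (np.int64(14), np.int64(42)), (np.int64(14), np.int64(52)), (np.int64(17), np.int64(54)), (np.int64(34), np.int64(11)), (np.int64(37), np.int64(11)), (np.int64(40), np.int64(12))]
3288 [ 0.46287871 -0.01010362  0.020002  ] [0.60619319 0.09333513 0.03304438]
```

```bash
python3 -c "
from h import *
go(.4715,.2732,.084,203.8)"
```

```text
t 2.02 pos [0.4672 0.2772 0.248 ] rot [-180.   -0. -156.] j6 6.7 | xyz [ -2.3  -5.4 164. ] twist 0.003
```

>>> apply_moves(motion=[{"xyz": [-2.3,-5.4,40],"twist": 0.003,"jaw": -0.1},{"xyz": [-2.3,-5.4,90],"twist": 0.003,"jaw": -0.1},{"xyz": [-2.3,-5.4,125],"twist": 0.003,"jaw": -0.1},{"xyz": [-2.3,-5.4,130],"twist": 0.003,"jaw": -0.1},{"xyz": [-2.3,-5.4,130],"twist": 0.003,"jaw": -0.1}], grip_force=30)

```text
time: 2.65
ee_pos: [0.4719, 0.2734, 0.1193]
tcp_rot: [180.0, 0.0, -156.1]
wrist_force: [-0.2, -0.1, 0.0]
opening: 0.0386
grasp_force: 0.0
```

```bash
python3 - <<'E'
from h import *
go(.4715,.2732,.084,203.8)
im,w=cloud("wrist"); cv2.imwrite("pics/w2.png",im[...,::-1]); print(sensors.get_obs()["opening"])
E
```

```text
t 2.65 pos [0.4719 0.2734 0.1193] rot [ 180.     0.  -156.1] j6 6.2 | xyz [ 0.4 -0.  35.3] twist 0.002
0.038434522678265984
```

View pics/w2.png

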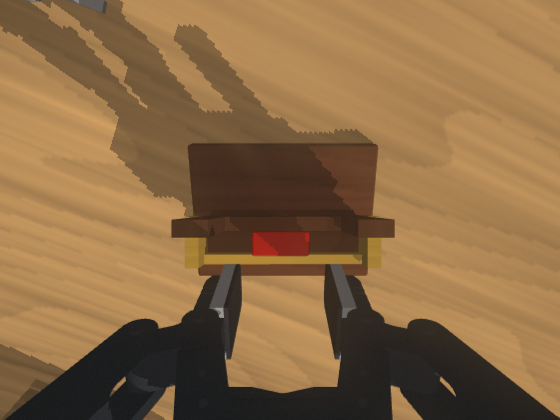

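The clip (cols 252–310, row 243) is centred between the fingertips (cols 240 and 325). Descending to grip it.

>>> apply_moves(motion=[{"xyz": [0,0,18],"jaw": -0.1},{"xyz": [0,0,35],"jaw": -0.1},{"xyz": [0,0,35],"jaw": -0.1},{"xyz": [0,0,35],"jaw": -0.5},{"xyz": [0,0,35],"jaw": -0.7}], grip_force=30)

```text
validation failed for argument at $.mo...
```

>>> apply_moves(motion=[{"xyz": [0,0,0],"jaw": -0.7},{"xyz": [0,0,-15],"jaw": -0.7},{"xyz": [0,0,-50],"jaw": -0.7},{"xyz": [0,0,-90],"jaw": -0.7},{"xyz": [0,0,-90],"jaw": -0.7}])

```text
validation failed for argument at $.mo...
```

```bash
python3 - <<'E'
from h import *
go(.5345,.0227,.16,203.8)
im,w=cloud("wrist"); print(sensors.get_obs()["opening"])
r,g,b=[im[...,i].astype(int) for i in range(3)]
m=(r>110)&(g<60)&(b<60); P=w[m]; P=P[P[:,2]==P[:,2]]; print(len(P),P.min(0),P.max(0))
E
```

```text
t 2.7 pos [0.4722 0.2736 0.12  ] rot [ 1.800e+02  1.000e-01 -1.561e+02] j6 6.2 | xyz [  44.8 -254.6  -40. ] twist 0.002
0.03890389595886531
1302 [0.44884012 0.25301065 0.08810655] [0.46850611 0.28174278 0.09470913]
```

Twist is required in each row.

>>> apply_moves(motion=[{"xyz": [0,0,18],"twist": 0,"jaw": -0.1},{"xyz": [0,0,35],"twist": 0,"jaw": -0.1},{"xyz": [0,0,35],"twist": 0,"jaw": -0.1},{"xyz": [0,0,35],"twist": 0,"jaw": -0.5},{"xyz": [0,0,35],"twist": 0,"jaw": -0.7}], grip_force=30)

```text
time: 3.38
ee_pos: [0.4718, 0.2734, 0.0838]
tcp_rot: [180.0, 0.0, -156.0]
wrist_force: [0.3, 0.1, -1.0]
opening: 0.0273
grasp_force: 34.4
```

>>> apply_moves(motion=[{"xyz": [0,0,0],"twist": 0,"jaw": -0.7},{"xyz": [0,0,-15],"twist": 0,"jaw": -0.7},{"xyz": [0,0,-50],"twist": 0,"jaw": -0.7},{"xyz": [0,0,-90],"twist": 0,"jaw": -0.7},{"xyz": [0,0,-90],"twist": 0,"jaw": -0.7}])

```text
time: 4.0
ee_pos: [0.4729, 0.274, 0.1779]
tcp_rot: [180.0, 0.4, -156.0]
wrist_force: [0.6, 0.4, -1.1]
opening: 0.0272
grasp_force: 34.4
```

```bash
python3 - <<'E'
from h import *
go(.5345,.0227,.16,203.8)
im,w=cloud("wrist"); print(sensors.get_obs()["opening"],sensors.get_obs()["grasp_force"])
r,g,b=[im[...,i].astype(int) for i in range(3)]
m=(r>110)&(g<60)&(b<60); P=w[m]; P=P[P[:,2]==P[:,2]]; print(len(P),P.min(0),P.max(0))
E
```

```text
t 4.0 pos [0.4729 0.274  0.1779] rot [ 180.     0.4 -156. ] j6 6.1 | xyz [  45.8 -254.6   17.9] twist 0.003
0.027307732292891025 34.37535524368286
2016 [0.45007858 0.25512824 0.13500621] [0.47696893 0.28305026 0.189988  ]
```

>>> apply_moves(motion=[{"xyz": [8,-60,0],"twist": 0,"jaw": -0.7},{"xyz": [16,-120,0],"twist": 0,"jaw": -0.7},{"xyz": [24,-180,0],"twist": 0,"jaw": -0.7},{"xyz": [31,-235,10],"twist": 0,"jaw": -0.7},{"xyz": [33,-254.6,30],"twist": 0,"jaw": -0.7}])

```text
time: 4.68
ee_pos: [0.5453, 0.0243, 0.1429]
tcp_rot: [-180.0, 0.0, -156.2]
wrist_force: [-0.2, 0.3, -0.9]
opening: 0.0274
grasp_force: 34.3
```

>>> apply_moves(motion=[{"xyz": [0,0,25],"twist": 0,"jaw": -0.7},{"xyz": [0,0,50],"twist": 0,"jaw": -0.7},{"xyz": [0,0,75],"twist": 0,"jaw": -0.7},{"xyz": [0,0,90],"twist": 0,"jaw": -0.7},{"xyz": [0,0,90],"twist": 0,"jaw": -0.7}])

```text
time: 5.3
ee_pos: [0.5444, 0.0271, 0.0525]
tcp_rot: [180.0, -0.1, -156.0]
wrist_force: [-0.5, -0.4, -0.0]
opening: 0.0273
grasp_force: 35.0
```

```bash
python3 - <<'E'
from h import *
go(.546,.0275,.057,203.8)
im,w=cloud("wrist"); print(sensors.get_obs()["wrist_force"]); cv2.imwrite("pics/w3.png",im[...,::-1])
E
```

```text
t 5.3 pos [0.5444 0.0271 0.0525] rot [ 1.80e+02 -1.00e-01 -1.56e+02] j6 -21.1 | xyz [-1.6 -0.3 -4.5] twist 0.003
[0.06230612 0.02022537 0.29007106]
```

View pics/w3.png

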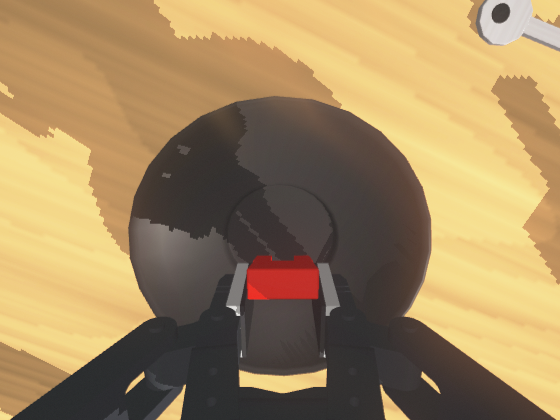

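The clip hangs at (283,275) inside the dish rim (130–430 columns). Releasing it here.

>>> apply_moves(motion=[{"xyz": [0,0,0],"twist": 0,"jaw": -0.2},{"xyz": [0,0,0],"twist": 0,"jaw": 0},{"xyz": [0,0,0],"twist": 0,"jaw": 0},{"xyz": [0,0,-25],"twist": 0,"jaw": 0},{"xyz": [0,0,-75],"twist": 0,"jaw": 0}])

```text
time: 5.98
ee_pos: [0.5436, 0.0271, 0.1273]
tcp_rot: [179.9, -0.2, -156.0]
wrist_force: [0.7, -0.9, 0.7]
opening: 0.0429
grasp_force: 0.0
```

>>> apply_moves(motion=[{"xyz": [0,0,-62],"twist": 0,"jaw": -0.4},{"xyz": [0,0,-105],"twist": 0,"jaw": -0.4},{"xyz": [0,0,-105],"twist": 0.18,"jaw": -0.4}])

```text
time: 6.35
ee_pos: [0.5461, 0.0272, 0.2376]
tcp_rot: [-179.9, 0.4, -166.5]
wrist_force: [0.7, 0.2, -0.8]
opening: 0.0256
grasp_force: 0.0
```

```bash
python3 - <<'E'
from h import *
go(.459,-.296,.24,64.7)
im,w=cloud("wrist"); print(sensors.get_obs()["opening"])
r,g,b=[im[...,i].astype(int) for i in range(3)]
m=(r>90)&(g<60)&(b<60); P=w[m]; P=P[P[:,2]==P[:,2]]; print(len(P),P.min(0),P.max(0))
E
```

```text
t 6.35 pos [0.5461 0.0272 0.2376] rot [-179.9    0.4 -166.5] j6 -10.6 | xyz [ 159.9 -294.1   -2.4] twist 2.247
0.025648632932379276
1918 [ 0.42278923 -0.26099798  0.00209816] [0.55266125 0.3199473  0.02927569]
```

>>> apply_moves(motion=[{"xyz": [27,-49,0],"twist": 0.18,"jaw": -0.4},{"xyz": [53,-98,0],"twist": 0.36,"jaw": -0.4},{"xyz": [80,-147,0],"twist": 0.54,"jaw": -0.4},{"xyz": [107,-196,0],"twist": 0.72,"jaw": -0.4},{"xyz": [133,-245,0],"twist": 0.9,"jaw": -0.4}])

```text
time: 7.02
ee_pos: [0.4725, -0.2439, 0.2329]
tcp_rot: [180.0, -0.0, 141.9]
wrist_force: [0.7, 0.9, 0.3]
opening: 0.0255
grasp_force: 0.0
```

>>> apply_moves(motion=[{"xyz": [0,0,0],"twist": 0.18,"jaw": -0.4},{"xyz": [0,0,0],"twist": 0.36,"jaw": -0.4},{"xyz": [0,0,0],"twist": 0.54,"jaw": -0.4},{"xyz": [0,0,0],"twist": 0.72,"jaw": -0.4},{"xyz": [0,0,0],"twist": 0.9,"jaw": -0.4}])

```text
time: 7.65
ee_pos: [0.4732, -0.2422, 0.2327]
tcp_rot: [-180.0, -0.0, 90.3]
wrist_force: [-0.1, 0.2, 0.3]
opening: 0.0257
grasp_force: 0.0
```

```bash
python3 - <<'E'
from h import *
go(.459,-.296,.24,64.7)
E
```

```text
t 7.65 pos [ 0.4732 -0.2422  0.2327] rot [-180.    -0.    90.3] j6 62.6 | xyz [-53.7 -14.5  -7.3] twist 0.447
```

>>> apply_moves(motion=[{"xyz": [-27,-7,-4],"twist": 0.16,"jaw": -0.4},{"xyz": [-54,-14,-7],"twist": 0.32,"jaw": -0.4},{"xyz": [-54,-14,-7],"twist": 0.447,"jaw": -0.4},{"xyz": [-54,-14,-7],"twist": 0.447,"jaw": -0.4}])

```text
time: 8.15
ee_pos: [0.4596, -0.2966, 0.2398]
tcp_rot: [-180.0, -0.0, 65.0]
wrist_force: [1.1, -0.4, 0.2]
opening: 0.0256
grasp_force: 0.0
```

```bash
python3 - <<'E'
from h import *
go(.459,-.296,.24,64.7)
im,w=cloud("wrist"); cv2.imwrite("pics/w4.png",im[...,::-1]); np.savez("w4.npz",im=im,w=w)
r,g,b=[im[...,i].astype(int) for i in range(3)]
m=(g>r+15)&(b>r+8)&(w[...,2]>.127)&(w[...,2]<.136)
k,l,s,c=cv2.connectedComponentsWithStats(m.astype(np.uint8))
for i in range(1,k):
    if s[i,4]>60:
        P=w[l==i].astype(np.float32)*1000; print(s[i],cv2.minAreaRect(P[:,:2]),np.median(P[:,2]))
E
```

```text
t 8.15 pos [ 0.4596 -0.2966  0.2398] rot [-180.   -0.   65.] j6 82.1 | xyz [ 0.3 -0.8 -0.2] twist 0.006Traceback (most recent call last):
  File "<stdin>", line 9, in <module>
cv2.error: OpenCV(4.12.0) /io/opencv/modules/imgproc/src/convhull.cpp:143: error: (-215:Assertion failed) total >= 0 && (depth == CV_32F || depth == CV_32S) in function 'convexHull'
```

View pics/w4.png

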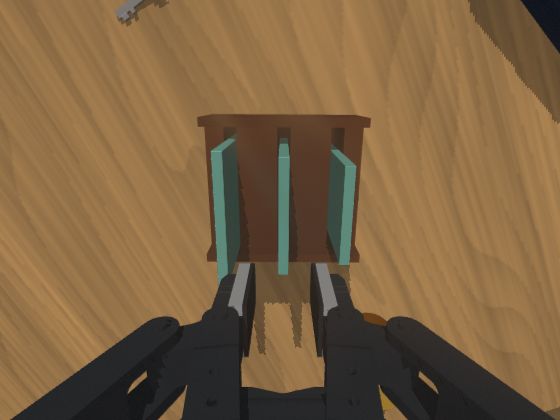

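The middle panel's top edge is at column 284 (rows 155–273), between the fingertips at columns 250 and 317. The wide panel is on the left and the narrow one on the right.

```bash
python3 - <<'E'
from h import *
f=np.load("w4.npz");im,w=f["im"],f["w"].astype(float)
r,g,b=[im[...,i].astype(int) for i in range(3)]
m=(g>r+15)&(b>r+8)&(w[...,2]>.127)&(w[...,2]<.136)
k,l,s,c=cv2.connectedComponentsWithStats(m.astype(np.uint8))
for i in range(1,k):
    if s[i,4]>60:
        P=np.ascontiguousarray(w[l==i]*1000,dtype=np.float32); print(s[i],cv2.minAreaRect(np.ascontiguousarray(P[:,:2])),P.mean(0),np.median(P[:,2]))
E
```

```text
[ 211  150   17  135 1386] ((415.5658264160156, -280.33184814453125), (102.23944091796875, 8.02783489227295), 64.76316833496094) [ 418.15567 -275.00247  131.6836 ] 131.70575
[ 278  156   12  119 1302] ((458.0843505859375, -297.8694152832031), (89.97899627685547, 7.657749652862549), 64.7937240600586) [ 459.24658 -294.94073  131.70003] 131.71729
[ 338  165   18  100 1123] ((500.04779052734375, -316.0826416015625), (75.6383285522461, 8.001166343688965), 64.47930145263672) [ 500.64536 -314.2654   131.54446] 131.60693
```

```bash
python3 -c "
from h import *
go(.4582,-.2978,.114,64.7)"
```

```text
t 8.2 pos [ 0.4597 -0.2964  0.2399] rot [-180.    -0.    65.1] j6 82.0 | xyz [ -1.9  -0.8 125.9] twist 0.008
```

>>> apply_moves(motion=[{"xyz": [-1.9,-0.8,40],"twist": 0.007,"jaw": -0.4},{"xyz": [-1.9,-0.8,80],"twist": 0.007,"jaw": -0.4},{"xyz": [-1.9,-0.8,105],"twist": 0.007,"jaw": -0.4},{"xyz": [-1.9,-0.8,126],"twist": 0.007,"jaw": -0.4},{"xyz": [-1.9,-0.8,126],"twist": 0.007,"jaw": -0.4}])

```text
time: 8.82
ee_pos: [0.4576, -0.2969, 0.1127]
tcp_rot: [-179.8, -0.0, 64.7]
wrist_force: [0.7, 0.8, -0.1]
opening: 0.0256
grasp_force: 0.0
```

>>> apply_moves(motion=[{"xyz": [0,0,0],"twist": 0,"jaw": -0.7},{"xyz": [0,0,0],"twist": 0,"jaw": -1},{"xyz": [0,0,0],"twist": 0,"jaw": -1}], grip_force=45)

```text
time: 9.2
ee_pos: [0.4589, -0.298, 0.1155]
tcp_rot: [179.9, 0.0, 64.5]
wrist_force: [0.4, 0.9, 5.5]
opening: 0.0074
grasp_force: 45.0
```

>>> apply_moves(motion=[{"xyz": [0,0,-15],"twist": 0,"jaw": -1},{"xyz": [0,0,-35],"twist": 0,"jaw": -1},{"xyz": [0,0,-55],"twist": 0,"jaw": -1},{"xyz": [0,0,-75],"twist": 0,"jaw": -1},{"xyz": [0,0,-100],"twist": 0,"jaw": -1}])

```text
time: 9.82
ee_pos: [0.458, -0.2977, 0.2153]
tcp_rot: [-179.9, -0.0, 64.5]
wrist_force: [0.6, -0.3, -2.9]
opening: 0.0074
grasp_force: 44.1
```

>>> apply_moves(motion=[{"xyz": [0,0,-20],"twist": 0,"jaw": -1},{"xyz": [0,0,-40],"twist": 0,"jaw": -1},{"xyz": [0,0,-40],"twist": 0,"jaw": -1}])

```text
time: 10.2
ee_pos: [0.4587, -0.2981, 0.2561]
tcp_rot: [179.9, 0.0, 64.5]
wrist_force: [0.9, 0.3, -3.1]
opening: 0.0078
grasp_force: 44.2
```

```bash
python3 - <<'E'
from h import *
o=sensors.get_obs();print(o["opening"],o["wrist_force"])
im,w=cloud("scene"); t,wt=cloud("top"); A=cv2.resize(im[110:290,190:460],(480,320)); B=cv2.resize(t[190:310,170:410],(480,240))
cv2.imwrite("pics/s5.png",np.vstack([A,B])[...,::-1])
# easel frame target at height: over seat front
go(.4693,.2733,.26,113.8)
E
```

```text
0.0077857976322872205 [ 0.85400882  0.33172401 -3.06460491]
t 10.3 pos [ 0.4582 -0.2978  0.2539] rot [-180.    -0.    64.5] j6 82.5 | xyz [ 520.2 -235.8   -6.1] twist -0.86
```

View pics/s5.png

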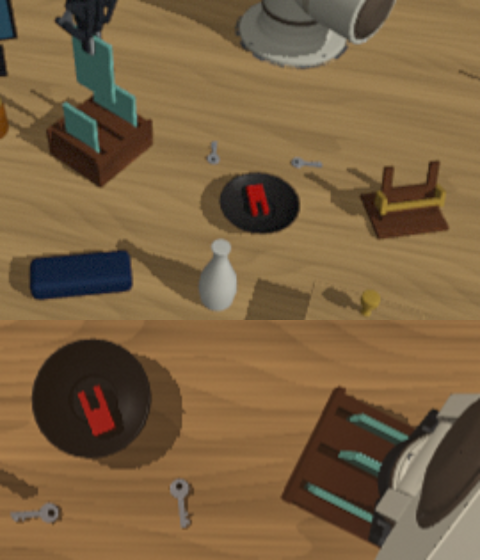

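The clip lies flat in the dish and the panel hangs clear of the rack. Carrying the panel to above the easel.

>>> apply_moves(motion=[{"xyz": [45,-20,0],"twist": -0.08,"jaw": -1},{"xyz": [95,-42,0],"twist": -0.17,"jaw": -1},{"xyz": [147,-65,0],"twist": -0.26,"jaw": -1},{"xyz": [199,-88,0],"twist": -0.35,"jaw": -1},{"xyz": [251,-111,0],"twist": -0.44,"jaw": -1}])

```text
time: 10.92
ee_pos: [0.4655, -0.0218, 0.2533]
tcp_rot: [-179.9, -0.0, 89.9]
wrist_force: [1.9, 0.1, -2.1]
opening: 0.0071
grasp_force: 44.7
```

```bash
python3 -c "
from h import *
go(.4739,.2753,.256,113.8)"
```

```text
t 10.93 pos [ 0.4655 -0.0218  0.2533] rot [-179.9   -0.    89.9] j6 87.5 | xyz [297.1   7.7  -2.7] twist -0.418
```

>>> apply_moves(motion=[{"xyz": [58,2,0],"twist": -0.09,"jaw": -1},{"xyz": [116,4,0],"twist": -0.18,"jaw": -1},{"xyz": [174,5,0],"twist": -0.27,"jaw": -1},{"xyz": [232,7,0],"twist": -0.36,"jaw": -1},{"xyz": [275,8,0],"twist": -0.42,"jaw": -1}])

```text
time: 11.55
ee_pos: [0.4749, 0.2536, 0.253]
tcp_rot: [-179.9, 0.0, 114.0]
wrist_force: [0.6, -0.7, -2.7]
opening: 0.0073
grasp_force: 44.7
```

>>> apply_moves(motion=[{"xyz": [15,0,0],"twist": 0,"jaw": -1},{"xyz": [22,0,0],"twist": 0,"jaw": -1},{"xyz": [22,0,0],"twist": 0,"jaw": -1},{"xyz": [22,0,0],"twist": 0,"jaw": -1}])

```text
time: 12.05
ee_pos: [0.4669, 0.2706, 0.2545]
tcp_rot: [180.0, 0.0, 113.7]
wrist_force: [-0.5, -0.3, -3.2]
opening: 0.0071
grasp_force: 44.8
```

```bash
python3 - <<'E'
from h import *
go(.4739,.2753,.256,113.8)
im,w=cloud("scene");np.savez("s6.npz",im=im,w=w)
C=np.array([.4693,.2733]);th=np.radians(23.8);ex=np.array([np.cos(th),np.sin(th)]);ey=np.array([-ex[1],ex[0]])
r,g,b=[im[...,i].astype(int) for i in range(3)]
E=np.stack([(w[...,:2]-C)@ex,(w[...,:2]-C)@ey,w[...,2]],-1)*1000
m=(g>r+15)&(b>r+8)&(w[...,1]>.15)&(w[...,2]>.12);P=E[m];print(len(P),np.percentile(P,[1,50,99],axis=0).round(1))
for a,bb in((120,160),(160,200),(200,240)):
    Q=P[(P[:,2]>a)&(P[:,2]<bb)];print(a,len(Q),np.percentile(Q,[3,50,97],axis=0).round(1).tolist())
E
```

```text
t 12.05 pos [0.4669 0.2706 0.2545] rot [180.    0.  113.7] j6 96.4 | xyz [ 1.5  8.3 -1.5] twist -0.002
813 [[ -2.8 -46.1 148.7]
 [  1.3  -9.2 205.8]
 [ 12.5  41.4 273.4]]
120 84 [[-2.4, -44.1, 147.8], [1.4, -3.1, 153.5], [3.9, 39.8, 159.8]]
160 281 [[-1.6, -45.6, 161.8], [1.4, -2.6, 181.3], [4.2, 39.1, 199.4]]
200 288 [[-2.1, -44.6, 201.3], [1.2, -4.7, 219.9], [4.4, 40.6, 238.8]]
```

>>> apply_moves(motion=[{"xyz": [2,8.3,0],"twist": -0.002,"jaw": -1},{"xyz": [2,8.3,20],"twist": -0.002,"jaw": -1},{"xyz": [2,8.3,45],"twist": -0.002,"jaw": -1},{"xyz": [2,8.3,70],"twist": -0.002,"jaw": -1},{"xyz": [2,8.3,70],"twist": -0.002,"jaw": -1}])

```text
time: 12.72
ee_pos: [0.4731, 0.2763, 0.1825]
tcp_rot: [-179.8, 0.0, 113.9]
wrist_force: [0.7, 0.5, -2.5]
opening: 0.0074
grasp_force: 44.8
```

```bash
python3 -c "
from h import *
go(.4739,.2753,.1495,113.8)"
```

```text
t 12.72 pos [0.4731 0.2763 0.1825] rot [-179.8    0.   113.9] j6 96.4 | xyz [-1.2  0.3 33. ] twist 0.001
```

>>> apply_moves(motion=[{"xyz": [-1,0.3,8],"twist": 0,"jaw": -1},{"xyz": [-1,0.3,16],"twist": 0,"jaw": -1},{"xyz": [-1,0.3,24],"twist": 0,"jaw": -1},{"xyz": [-1,0.3,29],"twist": 0,"jaw": -1},{"xyz": [-1,0.3,29],"twist": 0,"jaw": -1}])

```text
time: 13.35
ee_pos: [0.474, 0.2759, 0.1549]
tcp_rot: [-180.0, 0.0, 113.9]
wrist_force: [-0.6, 0.5, -2.1]
opening: 0.0075
grasp_force: 44.8
```

```bash
cat >> h.py <<'E'
def panel():
    im,w=cloud("scene");C=np.array([.4693,.2733]);th=np.radians(23.8);ex=np.array([np.cos(th),np.sin(th)]);ey=np.array([-ex[1],ex[0]])
    r,g,b=[im[...,i].astype(int) for i in range(3)]
    E=np.stack([(w[...,:2]-C)@ex,(w[...,:2]-C)@ey,w[...,2]],-1)*1000
    m=(g>r+15)&(b>r+8)&(w[...,1]>.15)&(w[...,0]<.6);P=E[m]
    for a in range(40,180,20):
        Q=P[(P[:,2]>a)&(P[:,2]<a+20)]
        if len(Q)>5: print(a,len(Q),np.percentile(Q,[3,50,97],axis=0).round(1).tolist())
    return im
E
python3 - <<'E'
from h import *
go(.4739,.2753,.1495,113.8); im=panel(); print(sensors.get_obs()["wrist_force"])
E
```

```text
t 13.35 pos [0.474  0.2759 0.1549] rot [-180.     0.   113.9] j6 96.3 | xyz [-0.5 -0.3  5.4] twist 0.002
40 68 [[7.2, -39.6, 45.6], [9.6, -0.5, 53.8], [12.3, 42.5, 59.4]]
60 119 [[6.6, -43.4, 60.5], [9.8, -0.5, 69.7], [13.2, 40.7, 78.9]]
80 119 [[6.4, -43.1, 80.2], [9.7, -2.8, 88.8], [12.4, 41.5, 99.7]]
100 127 [[7.0, -42.4, 100.9], [10.0, -0.5, 109.2], [12.4, 40.9, 119.6]]
120 111 [[7.3, -42.3, 120.5], [10.3, -5.1, 128.4], [12.5, 41.1, 138.6]]
140 79 [[7.2, -43.2, 140.5], [10.0, -19.4, 147.8], [17.4, 41.1, 159.0]]
160 46 [[3.0, -44.5, 160.7], [9.5, -24.7, 168.7], [14.0, -6.0, 174.1]]
[-0.51013345  0.36919426 -2.61551438]
```

>>> apply_moves(motion=[{"xyz": [0,0,2],"twist": 0,"jaw": -1},{"xyz": [0,0,4],"twist": 0,"jaw": -1},{"xyz": [0,0,5],"twist": 0,"jaw": -1},{"xyz": [0,0,5],"twist": 0,"jaw": -1}])

```text
time: 13.9
ee_pos: [0.4741, 0.276, 0.1502]
tcp_rot: [-180.0, -0.0, 113.9]
wrist_force: [0.2, -0.4, -3.8]
opening: 0.0073
grasp_force: 44.8
```

>>> apply_moves(motion=[{"xyz": [0,0,1],"twist": 0,"jaw": -1},{"xyz": [0,0,1.5],"twist": 0,"jaw": -1},{"xyz": [0,0,1.5],"twist": 0,"jaw": -1}])

```text
time: 14.28
ee_pos: [0.4741, 0.276, 0.1487]
tcp_rot: [-180.0, -0.0, 113.9]
wrist_force: [0.1, -0.5, -2.4]
opening: 0.007
grasp_force: 44.8
```

>>> apply_moves(motion=[{"xyz": [0,0,0.7],"twist": 0,"jaw": -1},{"xyz": [0,0,1.5],"twist": 0,"jaw": -1},{"xyz": [0,0,1.5],"twist": 0,"jaw": -1}])

```text
time: 14.65
ee_pos: [0.4744, 0.276, 0.148]
tcp_rot: [179.9, -0.0, 113.9]
wrist_force: [-0.1, -1.1, 5.1]
opening: 0.0074
grasp_force: 45.9
```

>>> apply_moves(motion=[{"xyz": [0,-1,0],"twist": 0,"jaw": -0.8},{"xyz": [0,-3,0],"twist": 0,"jaw": -0.65},{"xyz": [0,-6,0],"twist": 0,"jaw": -0.5},{"xyz": [0,-9,0],"twist": 0,"jaw": -0.42},{"xyz": [0,-11,0],"twist": 0,"jaw": -0.42}])

```text
time: 15.28
ee_pos: [0.4639, 0.2714, 0.1473]
tcp_rot: [-180.0, -0.0, 113.9]
wrist_force: [-0.6, -0.4, -1.2]
opening: 0.0248
grasp_force: 0.1
```

```bash
python3 - <<'E'
from h import *
go(.4739,.2753,.1495,113.8); im=panel()
E
```

```text
t 15.28 pos [0.4639 0.2714 0.1473] rot [-180.    -0.   113.9] j6 96.4 | xyz [-0.5 10.7 -2.2] twist 0.002
40 94 [[4.3, -40.0, 44.2], [7.8, 1.8, 53.2], [11.3, 42.0, 58.6]]
60 144 [[1.1, -43.5, 60.8], [5.1, -0.7, 69.7], [9.0, 41.8, 79.3]]
80 141 [[-2.5, -42.9, 81.3], [1.9, -4.1, 89.5], [6.0, 43.1, 99.0]]
100 140 [[-6.1, -43.1, 100.6], [-1.3, -6.0, 109.7], [2.6, 42.7, 119.8]]
120 86 [[-8.5, -43.1, 120.9], [-4.2, -18.8, 129.4], [0.4, 40.3, 139.1]]
140 91 [[-11.7, -43.8, 141.3], [-7.8, -19.2, 149.7], [20.2, 11.3, 159.5]]
160 34 [[-16.3, -43.6, 160.4], [-9.0, -15.9, 163.0], [12.6, 1.6, 174.8]]
```

>>> apply_moves(motion=[{"xyz": [0,-4,0],"twist": 0,"jaw": -0.42},{"xyz": [0,-9,0],"twist": 0,"jaw": -0.42},{"xyz": [0,-14,0],"twist": 0,"jaw": -0.42},{"xyz": [0,-19,0],"twist": 0,"jaw": -0.42},{"xyz": [0,-24.5,0],"twist": 0,"jaw": -0.42}])

```text
time: 15.95
ee_pos: [0.4414, 0.2615, 0.1474]
tcp_rot: [180.0, -0.0, 113.9]
wrist_force: [0.0, 0.1, 0.1]
opening: 0.0251
grasp_force: 0.0
```

```bash
python3 - <<'E'
from h import *
go(.4739,.2753,.1495,113.8); im=panel()
E
```

```text
t 15.95 pos [0.4414 0.2615 0.1474] rot [180.   -0.  113.9] j6 96.8 | xyz [-0.5 35.3 -2.1] twist 0.002
40 128 [[0.4, -41.5, 43.7], [5.7, 1.0, 52.2], [10.4, 43.8, 59.2]]
60 167 [[-6.1, -42.4, 61.0], [-0.2, -1.7, 70.4], [5.4, 42.9, 79.4]]
80 160 [[-11.2, -43.0, 80.7], [-6.2, -0.4, 90.6], [-1.2, 42.0, 99.1]]
100 168 [[-18.0, -42.9, 100.6], [-12.3, -2.0, 109.9], [-7.0, 41.7, 119.8]]
120 131 [[-24.6, -43.1, 120.3], [-18.3, -11.4, 129.1], [-13.2, 43.2, 139.1]]
140 88 [[-31.2, -43.2, 140.5], [-24.4, -20.3, 150.1], [-3.1, 7.2, 159.4]]
160 8 [[-26.5, -25.6, 160.8], [-24.7, -10.4, 161.4], [5.3, 6.7, 176.1]]
```

>>> apply_moves(motion=[{"xyz": [0,0,-6],"twist": 0,"jaw": -0.42},{"xyz": [0,0,-14],"twist": 0,"jaw": -0.42},{"xyz": [0,0,-30],"twist": 0,"jaw": -0.42},{"xyz": [0,0,-60],"twist": 0,"jaw": -0.42},{"xyz": [0,0,-100],"twist": 0,"jaw": -0.42}])

```text
time: 16.62
ee_pos: [0.4415, 0.2615, 0.2487]
tcp_rot: [-180.0, 0.0, 113.9]
wrist_force: [-0.6, -0.7, -0.0]
opening: 0.0248
grasp_force: 0.0
```

>>> apply_moves(motion=[{"xyz": [0,-40,-20],"twist": 0,"jaw": -0.42},{"xyz": [0,-80,-40],"twist": 0,"jaw": -0.42},{"xyz": [0,-80,-40],"twist": 0,"jaw": -0.42}])

```text
time: 17.0
ee_pos: [0.3676, 0.2289, 0.2909]
tcp_rot: [179.7, -0.0, 113.9]
wrist_force: [0.5, 0.6, 1.0]
opening: 0.0249
grasp_force: 0.0
```

```bash
python3 - <<'E'
from h import *
go(.4739,.2753,.1495,113.8); im=panel()
iw,w=cloud("wrist"); t,_=cloud("top")
A=cv2.resize(im[150:250,380:470],(400,444)); B=cv2.resize(iw,(400,300)); T=cv2.resize(t[215:295,70:155],(400,144*2))
out=np.zeros((588,800,3),np.uint8); out[:444,:400]=A; out[:300,400:]=B; out[300:588,400:]=T
cv2.imwrite("pics/f.png",out[...,::-1])
E
```

```text
t 17.0 pos [0.3676 0.2289 0.2909] rot [179.7  -0.  113.9] j6 98.0 | xyz [ -0.6 116.  141.4] twist 0.002
40 121 [[1.1, -40.4, 44.1], [5.9, 4.1, 52.0], [9.7, 43.2, 59.3]]
60 166 [[-5.3, -42.6, 60.7], [-0.2, -1.0, 69.7], [6.1, 44.2, 79.4]]
80 167 [[-12.1, -43.1, 80.4], [-6.3, -1.0, 90.1], [-1.1, 42.6, 99.3]]
100 170 [[-17.9, -42.6, 100.5], [-12.1, -1.8, 111.0], [-7.7, 41.0, 119.4]]
120 167 [[-23.9, -42.2, 120.8], [-18.8, 0.6, 130.1], [-14.1, 42.5, 139.3]]
140 176 [[-30.2, -42.4, 140.5], [-24.5, -1.9, 149.7], [-19.2, 41.7, 159.1]]
```

View pics/f.png

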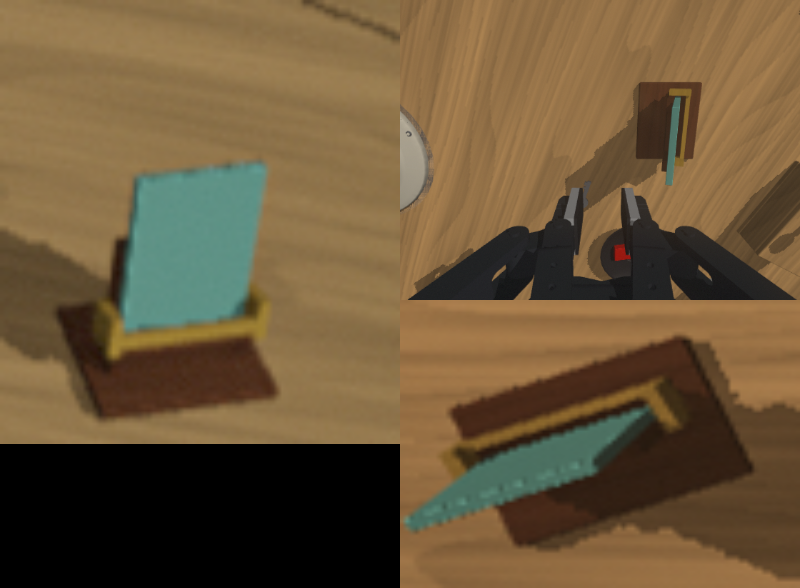

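The panel stands between the cheeks, leaning back (slope 0.31, which matches 0.30 rad), and the clip is in the dish. One check remains for scene-camera bias against the lip.

```bash
python3 - <<'E'
from h import *
C=np.array([.4693,.2733]);th=np.radians(23.8);ex=np.array([np.cos(th),np.sin(th)]);ey=np.array([-ex[1],ex[0]])
f=np.load("scene0.npz");im,w=f["im"].astype(int),f["w"];r,g,b=[im[...,i] for i in range(3)]
E=np.stack([(w[...,:2]-C)@ex,(w[...,:2]-C)@ey,w[...,2]],-1)*1000
u=(w[...,2]>.07)&(abs(E[...,1])>34)&(abs(E[...,1])<48)&(abs(E[...,0])<50)
P=E[u]; n=P[:,0]+.3093*(P[:,2]-37.5); print("upright front offset",len(P),np.percentile(n,[25,50,75,90]).round(1))
im,w=cloud("scene");r,g,b=[im[...,i].astype(int) for i in range(3)]
E=np.stack([(w[...,:2]-C)@ex,(w[...,:2]-C)@ey,w[...,2]],-1)*1000
m=(g>r+15)&(b>r+8)&(abs(E[...,1])<50)&(abs(E[...,0])<50)&(E[...,2]<155);P=E[m];n=P[:,0]+.3093*(P[:,2]-37.5)
print("panel front offset (home: upright+8.4)",len(P),np.percentile(n,[10,25,50,75,90]).round(1))
A=np.c_[P[:,1],P[:,2],np.ones(len(P))];print(np.linalg.lstsq(A,P[:,0],rcond=None)[0])
E
```

```text
upright front offset 104 [-0.4  1.2  2.8  3.8]
panel front offset (home: upright+8.4) 927 [ 7.   8.7 10.  11.4 12.6]
[ 1.98908957e-03 -3.10045543e-01  2.16512678e+01]
```

```bash
python3 -c "
from workcell import bot
print(bot.job_done())"
```

```text
the job is handed in; nothing more can be done
None
```

The job is handed in at about 17 s: the red clip lies in the smoked-glass dish, and the 90 mm panel stands on the easel's ledge between the cheeks, leaning flush on the uprights; the other two panels were left in the rack and no contact with anything else was seen.

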